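# Mirror the bench kit for a left-handed jeweller

## Task

The carton, the tin, the loupe and the wooden block stand in a row on the full rack in the order a right-handed jeweller uses them; a left-handed colleague takes over. Move all four to the empty rack in the reverse order, one on each cork pad, so that what stood at the left end (seen from the robot) comes to the right end, and so on along the row. Set each one down the same way up, in the middle of its pad, and do not tip it over on the way.

Things in the scene. Friction and masses are not known exactly. Their poses are not given: they have to be found in the camera images.
- full_rack: Rack that holds the four things at the start: fixed dark wooden board, 74 mm deep (x), 270 mm long (y), flat on the bench. Four cork pads, 66 x 58 mm, in a row along it, centred at y = -102, -34, 34, 102 mm, x = 0, tops 13 mm above the bench (1 mm above the board). Origin: centre of its underside, at bench height; +x away from the robot, +y to the robot's left.
- empty_rack: Like rack, empty at the start: fixed dark wooden board, 74 mm deep (x), 270 mm long (y), flat on the bench. Four cork pads, 66 x 58 mm, in a row along it, centred at y = -102, -34, 34, 102 mm, x = 0, tops 13 mm above the bench (1 mm above the board). Origin: centre of its underside, at bench height; +x away from the robot, +y to the robot's left. Either rack may be the nearer one.
- carton_centre (a point): Pale blue closed carton, 62 x 48 mm and 40 mm high. Its centre, half-way up; x runs along its 62 mm side, y along its 48 mm side, z up. Its long side lies roughly along the row. Loose, under 0.15 kg; it stands at the start on any one of the full rack's pads.
- tin_centre (a point): White round closed tin, 48 mm across and 16 mm high, standing flat. Its centre, half-way up; z is up. Loose, under 0.15 kg; it stands at the start on any one of the full rack's pads.
- lens_centre (a point): Black round loupe, 32 mm across and 22 mm high, standing flat. Its centre, half-way up; z is up. Loose, under 0.15 kg; it stands at the start on any one of the full rack's pads.
- block_centre (a point): Small wooden push block with dimpled top, 27 mm (its x) x 36 mm (its y) and 27 mm high. Its centre, half-way up; z is up. Its 36 mm side lies roughly along the row. Loose, under 0.15 kg; it stands at the start on any one of the full rack's pads.
- pad_carton: The full rack's cork pad on which the pale blue carton stands at the start; 66 x 58 mm, fixed. The four look alike and are known by what stands on them. It marks where in the row the pale blue carton stood. Origin: centre of its underside, 11 mm above the bench (top at 13 mm); z up.
- pad_tin: The full rack's cork pad on which the white tin stands at the start; 66 x 58 mm, fixed. The four look alike and are known by what stands on them. It marks where in the row the white tin stood. Origin: centre of its underside, 11 mm above the bench (top at 13 mm); z up.
- pad_lens: The full rack's cork pad on which the black loupe stands at the start; 66 x 58 mm, fixed. The four look alike and are known by what stands on them. It marks where in the row the black loupe stood. Origin: centre of its underside, 11 mm above the bench (top at 13 mm); z up.
- pad_block: The full rack's cork pad on which the wooden block stands at the start; 66 x 58 mm, fixed. The four look alike and are known by what stands on them. It marks where in the row the wooden block stood. Origin: centre of its underside, 11 mm above the bench (top at 13 mm); z up.
Things that resemble listed ones, but are neither listed nor needed, are in the scene too. What is meant by the part that bears block_centre is not red, and is the larger of those in its own colour.

How it is judged:
At the end, for the whole second after the job is handed in: All four stand upright (0.1 rad), released, on the pads of the rack that was empty (height within 5 mm), each within 15 mm along and across of the centre of the pad that mirrors its old one (leftmost to rightmost, second left to second right and so on); turn does not matter (((y of pad_carton in the frame of full_rack between -0.122 and -0.082 m and y of carton_centre in the frame of empty_rack between 0.087 and 0.117 m) or (y of pad_carton in the frame of full_rack between -0.054 and -0.014 m and y of carton_centre in the frame of empty_rack between 0.019 and 0.049 m) or (y of pad_carton in the frame of full_rack between 0.014 and 0.054 m and y of carton_centre in the frame of empty_rack between -0.049 and -0.019 m) or (y of pad_carton in the frame of full_rack between 0.082 and 0.122 m and y of carton_centre in the frame of empty_rack between -0.117 and -0.087 m)) and x of carton_centre in the frame of empty_rack between -0.015 and 0.015 m and z of carton_centre in the frame of empty_rack between 0.028 and 0.038 m and angle between each of carton_centre, tin_centre, lens_centre, block_centre's own z axis and vertical below 0.1 rad and ((y of pad_tin in the frame of full_rack between -0.122 and -0.082 m and y of tin_centre in the frame of empty_rack between 0.087 and 0.117 m) or (y of pad_tin in the frame of full_rack between -0.054 and -0.014 m and y of tin_centre in the frame of empty_rack between 0.019 and 0.049 m) or (y of pad_tin in the frame of full_rack between 0.014 and 0.054 m and y of tin_centre in the frame of empty_rack between -0.049 and -0.019 m) or (y of pad_tin in the frame of full_rack between 0.082 and 0.122 m and y of tin_centre in the frame of empty_rack between -0.117 and -0.087 m)) and x of tin_centre in the frame of empty_rack between -0.015 and 0.015 m and z of tin_centre in the frame of empty_rack between 0.016 and 0.026 m and ((y of pad_lens in the frame of full_rack between -0.122 and -0.082 m and y of lens_centre in the frame of empty_rack between 0.087 and 0.117 m) or (y of pad_lens in the frame of full_rack between -0.054 and -0.014 m and y of lens_centre in the frame of empty_rack between 0.019 and 0.049 m) or (y of pad_lens in the frame of full_rack between 0.014 and 0.054 m and y of lens_centre in the frame of empty_rack between -0.049 and -0.019 m) or (y of pad_lens in the frame of full_rack between 0.082 and 0.122 m and y of lens_centre in the frame of empty_rack between -0.117 and -0.087 m)) and x of lens_centre in the frame of empty_rack between -0.015 and 0.015 m and z of lens_centre in the frame of empty_rack between 0.019 and 0.029 m and ((y of pad_block in the frame of full_rack between -0.122 and -0.082 m and y of block_centre in the frame of empty_rack between 0.087 and 0.117 m) or (y of pad_block in the frame of full_rack between -0.054 and -0.014 m and y of block_centre in the frame of empty_rack between 0.019 and 0.049 m) or (y of pad_block in the frame of full_rack between 0.014 and 0.054 m and y of block_centre in the frame of empty_rack between -0.049 and -0.019 m) or (y of pad_block in the frame of full_rack between 0.082 and 0.122 m and y of block_centre in the frame of empty_rack between -0.117 and -0.087 m)) and x of block_centre in the frame of empty_rack between -0.015 and 0.015 m and z of block_centre in the frame of empty_rack between 0.0212 and 0.0312 m); the robot touches nothing.
It fails at once if one of the four things is tipped more than 0.7 rad (angle between any of carton_centre, tin_centre, lens_centre, block_centre's own z axis and vertical above 0.7 rad).
It also fails if it takes over 93 s, if anything falls off the work surface, if the arm or the gripper's body presses on something with over 40 N, if the wrist force passes 120 N, or if a joint passes its speed limit or range.

## Robot

A 6-joint arm with a two-finger parallel gripper is mounted at the origin on a cart in front of the work surface, level with it; the furniture and walls round the work are solid. World frame = base frame: x ahead of the robot, y to its left, z up, the work surface at z = 0. Lengths are in m, angles in rad, forces in N, time in s.
With the tool pointing down it reaches from about 0.225 to 0.875 m from the base axis. Payload 3.4 kg.
Tool frame: the origin (TCP) lies on the centre line of the jaws, within the pads' length; the fingertips stand 11 mm ahead of it and the grasp point (between the pads) lies 8 mm behind it; z points along the fingers, y is the line along which they close (so a half turn about z gives the same grasp; the last joint's range is limited). The gripper opens to 85 mm and grips with 20 to 120 N. Pads are 22 mm wide; open, the fingers measure 114 mm over their backs; the gripper's body (76 mm by 85 mm) begins 54 mm behind the grasp point. The pads swing forward as they close: fully open they stand 13 mm farther back than shut.
Start: joints at [1.044, 0.276, 1.505, -0, 1.361, -0.121], TCP at [0.227, 0.528, 0.208] pointing down, gripper open.
Joint ranges: [-2.89, 2.89], [-0.75, 2.08], [0.22, 2.7], [-1.18, 4.32], [0.11, 2.71], [-2.7, 2.7]. Speed limits (rad/s): [2.57, 2.57, 3.14, 3.14, 3.14, 3.14].

## Interface

Orientations are given as a unit quaternion [w, x, y, z].
In Python, from rig import manip, eyes, job gives the robot as it stands.
- The arm moves only by the tool drive_tool, never from a script. Its argument "rows" is a list of rows, each a list of 3 entries, a list of its own where there are three numbers: the turn, a rotation vector about the world's x, y, z in rad, then the shift along the world's x, y, z in cm, then the finger opening in cm, from 0 to 8.54. A call has 1 to 8 rows; each row shifts and turns the commanded pose from where the row before left it; what a row does not reach is not made up. A row lasts 1/8 s, in which the tool goes at most 62.5 mm and 10.7 degrees, less where a joint would pass 70% of its speed; a pose out of reach is approached as far as the arm can. A call is refused whole if a number of a shift passes 6.25 or a number of a turn 0.188, either way. A call with a gripper value outside its range is refused whole. The fingers move at their own pace and stop on an object; "force" is the grip in N (left out, the last holds). Time passes only in rows, so rows that do not move let the fingers close. It gives the time, the measured TCP pose, the force, the opening and the grip force at its end, in the units of the state.
- manip.get_state(): the state, without advancing time (a new reading comes with each control period).
- eyes.get_image(name): name is "side" or "top" or "wrist"; returns the picture (400x640x3 uint8, red, green, blue); there is no depth.
- eyes.get_calibration(name): a dict with "camera_matrix" (3x3 intrinsics, pixels), "view" (4x4, takes a point from world to camera coordinates). Camera axes: x right, y up, looking along -z (the intrinsics and any distortion apply to the point x, -y, -z); pixel columns grow to the right and rows downward; lengths in m; the calibration is good to about 2 mm. The wrist camera is an equidistant fisheye: a pixel r from the principal point sees the ray r / f radians off the axis. A picture is of the moment at which its call begins: read the wrist's pose just before it. get_calibration takes no time and is no camera call; for the wrist camera it gives the pose at the moment of the call.
- job.sign_off(): hands the job in; it is judged then, once.
The state is a dict: "clock": time; "qpos": joint angles; "qd": joint speeds; "effort": joint torques, N m; "position": TCP position; "ee_rot": TCP orientation; "contact_force": force on the tool from outside, world axes, zero at the start; "moment": the same for the moment, N m; "width": finger opening in m; "gripper_force": force on a finger pad.
Only numpy, scipy, OpenCV 4.12 (cv2) and the standard library are available. Lean on these libraries where they do the work, as an engineer would, in place of code of your own. Each camera call takes 0.05 s, during which the arm holds its last target. There are 200 camera calls.

## Working session

There is one attempt and no reset: what is moved stays moved. The work goes in short steps, Python scripts to look and compute and a tool call to move; the robot and the scene stay as the last step left them, time stands still between calls to the robot, and variables do not carry over. Pictures are saved under pics/ and viewed, at most 15 in all, crops included, and the job is handed in when it is done.

Besides the shell and the picture viewer there is one more tool, called after ">>>" by a JSON object that holds its "fn" and its "kwargs". drive_tool: Moves the arm, as the interface text tells. Its arguments: {"type":"object","properties":{"rows":{"type":"array"},"force":{"type":"number"}},"required":["rows"]}

```bash
mkdir -p pics; ls
python3 - <<'E'
from rig import manip, eyes
import cv2,numpy as np
np.set_printoptions(precision=4,suppress=True)
s=manip.get_state();print(s['clock'],s['position'],s['ee_rot'],s['width'])
for n in('top','side'):
    im=eyes.get_image(n);cv2.imwrite(f'pics/{n}0.png',im[:,:,::-1])
    c=eyes.get_calibration(n);print(n,c)
E
```

```text
pics
0.0 [0.2267 0.5278 0.2068] [-0.0003  0.2015  0.9795 -0.0009] 0.08567005761285246
top {'camera_matrix': array([[411.3632,   0.    , 321.477 ],
       [  0.    , 411.3632, 196.4204],
       [  0.    ,   0.    ,   1.    ]]), 'view': array([[-0.0087, -0.9999,  0.015 , -0.0103],
       [ 0.9882, -0.0063,  0.1531, -0.53  ],
       [-0.153 ,  0.0161,  0.9881, -1.0924],
       [ 0.    ,  0.    ,  0.    ,  1.    ]])}
side {'camera_matrix': array([[458.9236,   0.    , 320.4262],
       [  0.    , 458.9236, 205.251 ],
       [  0.    ,   0.    ,   1.    ]]), 'view': array([[-0.9994,  0.0309, -0.0157,  0.5355],
       [-0.0292, -0.5031,  0.8637, -0.0278],
       [ 0.0188,  0.8637,  0.5037, -1.062 ],
       [ 0.    ,  0.    ,  0.    ,  1.    ]])}
```

View pics/top0.png

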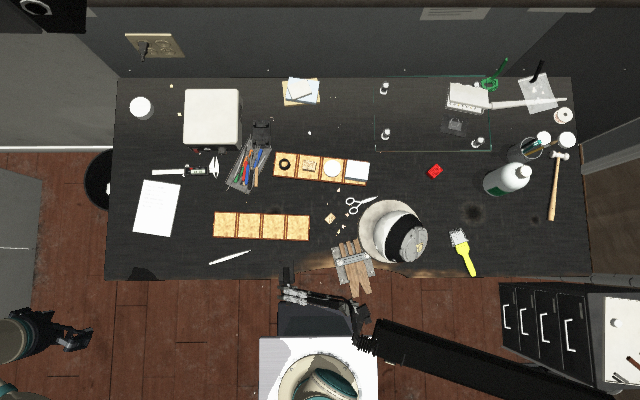

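View pics/side0.png

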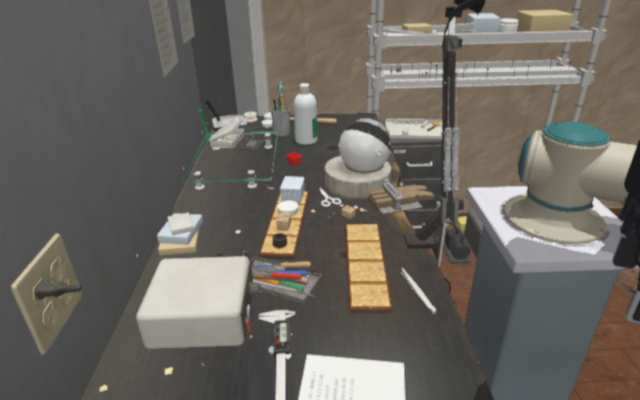

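```bash
cat > h.py <<'E'
import numpy as np,cv2
from rig import eyes,manip
def cal(n):
    c=eyes.get_calibration(n);return np.array(c['camera_matrix']),np.array(c['view'])
def proj(n,p):
    K,V=cal(n);q=V[:3,:3]@np.asarray(p)+V[:3,3];q=K@[q[0],-q[1],-q[2]];return q[:2]/q[2]
def cast(n,uv,z):
    K,V=cal(n);r=np.linalg.inv(K)@[*uv,1];d=V[:3,:3].T@[r[0],-r[1],-r[2]];o=-V[:3,:3].T@V[:3,3]
    return o+d*(z-o[2])/d[2]
E
python3 - <<'E'
from h import *
np.set_printoptions(precision=4,suppress=True)
im=cv2.imread('pics/top0.png');hsv=cv2.cvtColor(im,cv2.COLOR_BGR2HSV)
print('tcp',proj('top',[.227,.528,.208]))
# rack: orange/brown saturated
m=((hsv[:,:,0]>5)&(hsv[:,:,0]<28)&(hsv[:,:,1]>70)&(hsv[:,:,2]>60)).astype(np.uint8)*255
m[:130]=0;m[250:]=0
m2=cv2.morphologyEx(m,cv2.MORPH_CLOSE,np.ones((5,5)))
for c in cv2.findContours(m2,0,2)[0]:
    if cv2.contourArea(c)>40:
        r=cv2.minAreaRect(c);b=cv2.boxPoints(r);P=np.array([cast('top',p,.012)for p in b])[:,:2]
        print(cv2.contourArea(c),r,P.mean(0));print(P.tolist(),[np.linalg.norm(P[i]-P[i-1])for i in range(4)])
cv2.imwrite('pics/crop.png',cv2.resize(im[140:250,200:460],None,fx=3,fy=3,interpolation=cv2.INTER_CUBIC))
im=cv2.imread('pics/side0.png');cv2.imwrite('pics/crop2.png',cv2.resize(im[165:315,225:405],None,fx=4,fy=4,interpolation=cv2.INTER_CUBIC))
E
```

```text
tcp [ 79.5148 321.3001]
157.5 ((349.5, 243.5), (21.0, 11.0), 0.0) [ 0.4015 -0.0915]
[[0.38655712409107756, -0.06206953368025975], [0.4169441791726093, -0.06253230379965778], [0.41648107368719756, -0.12108709531489179], [0.3860728468859634, -0.12038577548849884]] [np.float64(0.05831825257197275), np.float64(0.03039057868339217), np.float64(0.058556622819994825), np.float64(0.03041631316734801)]
62.0 ((329.7500305175781, 218.25003051757812), (7.071067810058594, 9.192387580871582), 45.0) [ 0.4723 -0.0374]
[[0.47032287028268394, -0.02127353684835658], [0.48851676274720335, -0.03971801522268602], [0.47431185607895615, -0.053579678962000124], [0.4561863560685738, -0.035129350292408684]] [np.float64(0.019794559866845078), np.float64(0.025907846408213916), np.float64(0.019847546323801066), np.float64(0.025864036395008408)]
2433.5 ((260.8240661621094, 225.72183227539062), (96.95753479003906, 26.685178756713867), 2.385944128036499) [0.453 0.155]
[[0.4224008544808899, 0.2902429571229682], [0.49680674444266637, 0.2895215394440127], [0.48353484256763374, 0.018405796259035878], [0.4091109704001571
[... 1404 characters left out ...]
1875370656789], [0.6664612214455519, 0.5957017596135512], [0.3918587722904991, 0.5763503529356746], [0.39427436502848634, 0.8672339393012107]] [np.float64(0.27523943816877233), np.float64(0.30148911137596257), np.float64(0.2752834575893835), np.float64(0.2908936161299387)]
1833.5 ((320.0848388671875, 168.09024047851562), (94.71837615966797, 25.688159942626953), 6.170175075531006) [ 0.6165 -0.0115]
[[0.5947098485186895, 0.12647714623516107], [0.6694495988439653, 0.11929870297306], [0.6381087661872737, -0.15077752196999109], [0.56370310708805, -0.14096187595118664]] [np.float64(0.26923047487633406), np.float64(0.0750836888168913), np.float64(0.271888607836195), np.float64(0.07505030987781704)]
```

View pics/crop.png

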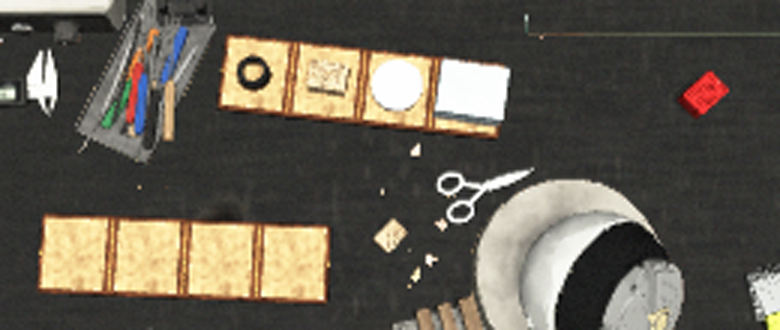

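View pics/crop2.png

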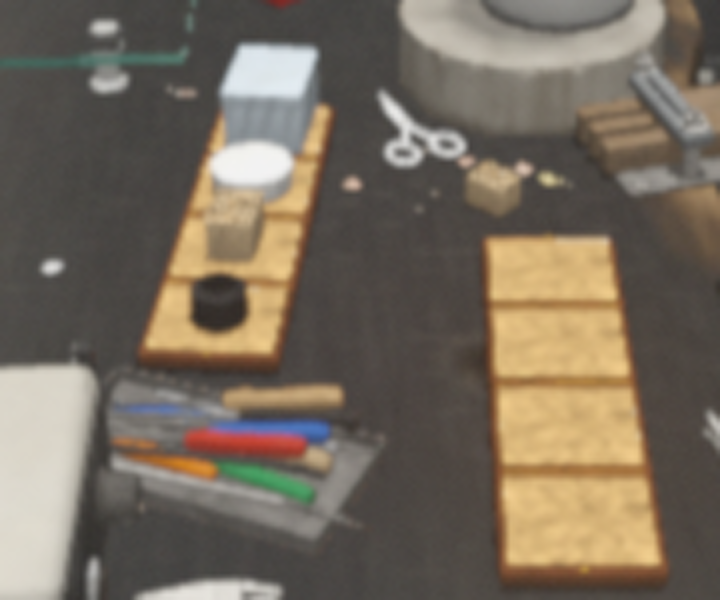

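Top crop: on the full rack, from the left, are the loupe (284,164), block (309,165), tin (332,168) and carton (358,170). The empty rack is nearer, at (261,226).

Block candidates: wooden one on the rack (309,165), smaller wooden cube on the bench (330,218), red one (435,171). The one on the rack fits, since it is not red and is the larger of the two wooden ones. Both crops confirm this.

The black arm-like thing at top (290,285)–(600,385) and side (450,30–250) needs locating before I move.

Run:
```python
from h import *
np.set_printoptions(precision=3,suppress=True)
def ray(n,uv):
    a=cast(n,uv,0);b=cast(n,uv,.5);return a,(b-a)/.5
for uv in[(290,283),(330,305),(365,345),(420,345),(480,362),(560,380)]:
    a,d=ray('top',uv); best=[]
    for z in np.arange(0,1.0,.1):
        best.append((round(float(z),1),(a+d*z)[:2].round(2).tolist(),proj('side',a+d*z).round(0).tolist()))
    print(uv,best)
# objects by mask in both views
for n in('top','side'):
    im=cv2.imread(f'pics/{n}0.png');hsv=cv2.cvtColor(im,cv2.COLOR_BGR2HSV);H,S,V=[hsv[:,:,i].astype(int) for i in range(3)]
    box={'top':(272,150,372,186),'side':(260,172,312,257)}[n]
    M=dict(white=(S<40)&(V>150),blue=(H>90)&(H<125)&(S>15)&(V>90),black=(V<60))
    for k,m in M.items():
        q=np.zeros(m.shape,np.uint8);x0,y0,x1,y1=box;q[y0:y1,x0:x1]=m[y0:y1,x0:x1]*255
        for c in cv2.findContours(q,0,2)[0]:
            if cv2.contourArea(c)>60: print(n,k,cv2.contourArea(c),cv2.boundingRect(c),cv2.minAreaRect(c),cv2.minEnclosingCircle(c))
# enlarged hue dump around the block
im=cv2.imread('pics/top0.png');cv2.imwrite('pics/blk.png',cv2.resize(im[145:190,268:376],None,fx=7,fy=7,interpolation=cv2.INTER_CUBIC))
```

```text
(290, 283) [(0.0, [0.29, 0.07], [433.0, 239.0]), (0.1, [0.3, 0.07], [435.0, 198.0]), (0.2, [0.31, 0.06], [437.0, 152.0]), (0.3, [0.31, 0.06], [439.0, 101.0]), (0.4, [0.32, 0.05], [442.0, 45.0]), (0.5, [0.32, 0.04], [445.0, -18.0]), (0.6, [0.33, 0.04], [448.0, -89.0]), (0.7, [0.33, 0.03], [452.0, -169.0]), (0.8, [0.34, 0.03], [456.0, -261.0]), (0.9, [0.34, 0.02], [461.0, -367.0])]
(330, 305) [(0.0, [0.23, -0.04], [447.0, 212.0]), (0.1, [0.25, -0.03], [448.0, 175.0]), (0.2, [0.26, -0.03], [450.0, 134.0]), (0.3, [0.27, -0.03], [451.0, 88.0]), (0.4, [0.28, -0.02], [453.0, 37.0]), (0.5, [0.29, -0.02], [455.0, -21.0]), (0.6, [0.3, -0.02], [457.0, -87.0]), (0.7, [0.31, -0.01], [459.0, -164.0]), (0.8, [0.32, -0.01], [462.0, -252.0]), (0.9, [0.33, -0.0], [466.0, -356.0])]
(365, 345) [(0.0, [0.13, -0.13], [478.0, 192.0]), (0.1, [0.15, -0.12], [478.0, 158.0]), (0.2, [0.17, -0.11], [478.0, 121.0]), (0.3, [0.19, -0.09], [478.0, 78.0]), (0.4, [0.21, -0.08], [478.0, 31.0]), (0.5, [0.23, -0.07], [478.0, -24.0]), (0.6, [0.25, -0.06], [478.0, -87.0]), (0.7, [0.27, -0.05], [478.0, -160.0]), (0.8, [0.29
[... 1401 characters left out ...]
9.41891479492188), (22.851459503173828, 17.59069061279297), 9.462322235107422) ((357.1083679199219, 169.37205505371094), 13.80378532409668)
top black 345.5 (272, 176, 85, 10) ((314.0, 180.5), (9.0, 84.0), 90.0) ((314.0, 180.5), 42.240482330322266)
top black 571.0 (272, 150, 100, 36) ((321.5, 167.5), (35.0, 99.0), 90.0) ((321.5, 167.5), 52.502479553222656)
side white 523.5 (278, 176, 26, 39) ((289.2176513671875, 193.77056884765625), (21.36764907836914, 38.72208023071289), 12.528807640075684) ((291.0, 194.0), 20.808752059936523)
side blue 219.0 (280, 177, 25, 25) ((291.4306640625, 188.1930694580078), (23.18436622619629, 24.3784122467041), 5.710592269897461) ((293.5, 188.5), 14.849342346191406)
```

View pics/blk.png

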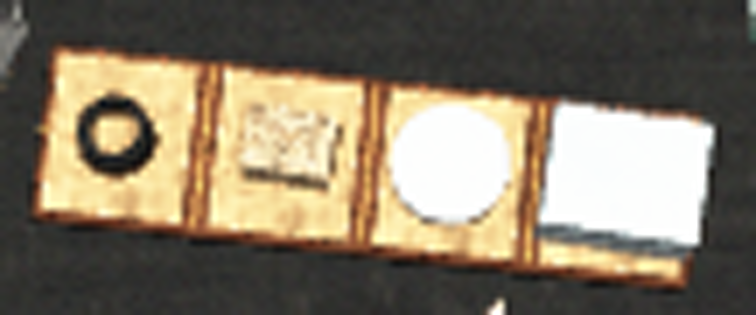

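Loupe, block, tin and carton are confirmed on the rack. The block's dimpled top is at about (309,165). Next I enlarge both views of the black structure at the bench's front edge.

Run:
```python
import cv2,numpy as np
a=cv2.imread('pics/side0.png')[0:270,380:640];b=cv2.imread('pics/top0.png')[250:400,270:530]
a=cv2.resize(a,None,fx=1.5,fy=2.2,interpolation=cv2.INTER_CUBIC)[:594];b=cv2.resize(b,(400,300),interpolation=cv2.INTER_CUBIC)
c=np.zeros((594,800,3),np.uint8);c[:,:390]=a;c[:300,400:]=b
from rig import eyes
w=eyes.get_image('wrist');w=cv2.resize(w[:,:,::-1],(400,250));c[320:570,400:]=w
cv2.imwrite('pics/lamp.png',np.clip(c.astype(int)*1.6,0,255).astype(np.uint8))
```

```text
(no output)
```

View pics/lamp.png

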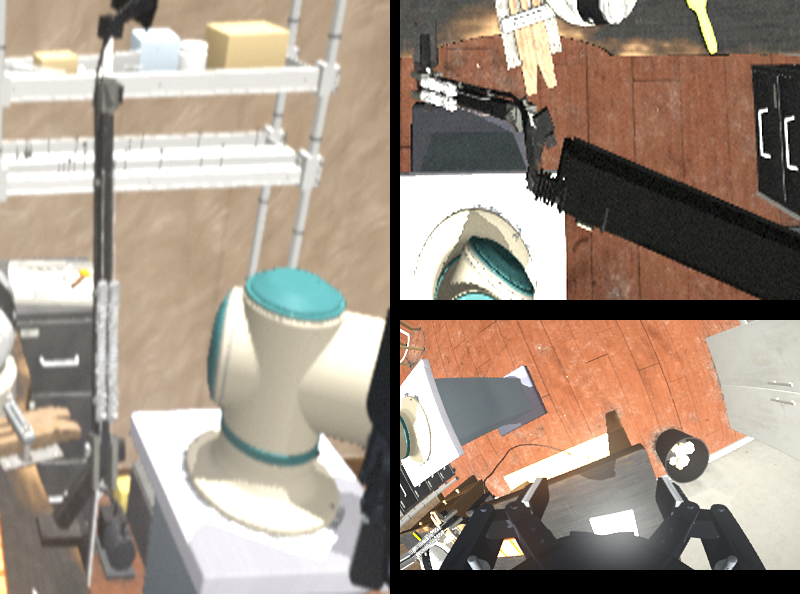

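The black structure is an articulated lamp clamped at the bench front; its foot is at side (440,245) and its spring arm at top (290–357, 285–310). I'll locate its parts by drawing rays from the top view into the wrist and side views.

```bash
cat >> h.py <<'E'
def projw(p,K,V):
    q=V[:3,:3]@np.asarray(p)+V[:3,3];q=np.array([q[0],-q[1],-q[2]]);t=np.arctan2(np.hypot(q[0],q[1]),q[2]);h=np.hypot(q[0],q[1])+1e-12
    return np.array([K[0,2]+K[0,0]*t*q[0]/h,K[1,2]+K[1,1]*t*q[1]/h])
E
python3 - <<'E'
from h import *
K,V=cal('wrist');w=eyes.get_image('wrist')[:,:,::-1].copy();s=cv2.imread('pics/side0.png')
w=cv2.resize(w,None,fx=3,fy=3,interpolation=cv2.INTER_CUBIC);s=cv2.resize(s,None,fx=3,fy=3,interpolation=cv2.INTER_CUBIC)
w=np.clip(w*1.6,0,255).astype(np.uint8);s=np.clip(s*1.5,0,255).astype(np.uint8)
for uv,col in(((285,275),(0,0,255)),((290,293),(0,255,0)),((345,303),(255,0,0)),((358,312),(0,255,255)),((365,345),(255,0,255)),((500,365),(255,255,0))):
    for i,z in enumerate(np.arange(0,.9,.1)):
        p=cast('top',uv,z);a=projw(p,K,V)*3;b=proj('side',p)*3
        for im,x in((w,a),(s,b)):
            cv2.circle(im,tuple(int(t) for t in x),3,col,-1)
            cv2.putText(im,str(i),tuple(int(t)+4 for t in x),0,.4,col,1)
print(K,w.shape)
cv2.imwrite('pics/w1.png',w[500:1100,0:420]);
o=np.zeros((600,800,3),np.uint8);o[:,:480]=w[600:1200,0:480];o[:,490:]=s[200:800,1200:1510];cv2.imwrite('pics/w1.png',o)
E
```

```text
[[309.70691629   0.         323.35529742]
 [  0.         309.70691629 198.01671301]
 [  0.           0.           1.        ]] (1200, 1920, 3)
```

View pics/w1.png

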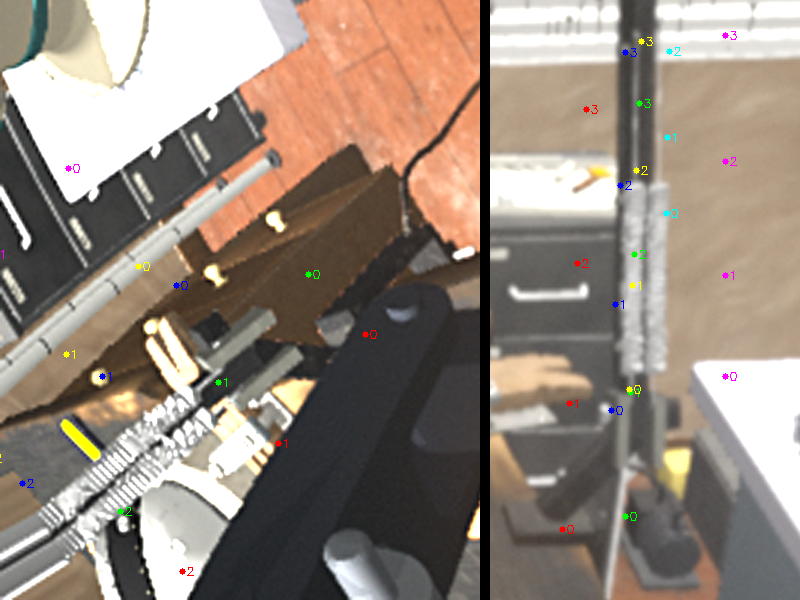

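Run:
```python
from h import *
np.set_printoptions(precision=3,suppress=True)
for z in(0,.1,.15,.2,.25,.3,.4): print(z,proj('side',[0,0,z]).round(0),proj('top',[0,0,z]).round(0))
def tri(u,v):
    a,b=cast('top',u,0),cast('top',u,.5);c,d=cast('side',v,0),cast('side',v,.5)
    p=b-a;q=d-c;A=np.c_[p,-q];t=np.linalg.lstsq(A,c-a,rcond=None)[0];x=a+p*t[0];y=c+q*t[1];return (x+y)/2,np.linalg.norm(x-y)
for u,v in(((358,310),(453,43)),((355,305),(453,43)),((365,340),(465,12)),((290,293),(450,190)),((605,165+0),(305,85))): print(u,v,tri(u,v))
# object positions, heights from size list
for n,uv,z in(('lens',(268+116/7,145+135/7),.035),('block',(268+289/7,145+140/7),.040),('tin',(332,168),.029),('carton',(268+627/7,145+172/7),.053)):
    p=cast('top',uv,z); yd=np.array([.0312,.2687]);yd/=np.linalg.norm(yd);xd=np.array([yd[1],-yd[0]]);d=p[:2]-[.6165,-.0115];print(n,p,'rack',d@xd,d@yd)
```

```text
0 [552. 217.] [318. 396.]
0.1 [563. 179.] [318. 410.]
0.15 [568. 158.] [318. 417.]
0.2 [575. 136.] [318. 426.]
0.25 [581. 113.] [318. 436.]
0.3 [588.  89.] [318. 447.]
0.4 [603.  36.] [319. 473.]
(358, 310) (453, 43) (array([ 0.262, -0.074,  0.379]), np.float64(0.0060471318703984285))
(355, 305) (453, 43) (array([ 0.268, -0.067,  0.38 ]), np.float64(0.013198172565924256))
(365, 340) (465, 12) (array([ 0.231, -0.082,  0.437]), np.float64(0.017626694701518272))
(290, 293) (450, 190) (array([0.274, 0.068, 0.117]), np.float64(0.00604261353302386))
(605, 165) (305, 85) (array([ 0.581, -0.755,  0.116]), np.float64(0.031251123838959116))
lens [0.623 0.088 0.035] rack -0.005505206884246173 0.09968080858722218
block [0.619 0.019 0.04 ] rack -0.0010753315944994866 0.030508292192533707
tin [ 0.613 -0.045  0.029] rack -8.664118192437242e-05 -0.03355006664218377
carton [ 0.602 -0.114  0.053] rack -0.002243610759599132 -0.103703589097884
```

Rack-frame offsets of the four are all within about 5 mm of their pad centres, and the sizes match. The lamp elbow is near (0.26,-0.07,0.38) with its head above it, so I'll take the loupe first, on the far side from the lamp, and check forearm clearance as I go.

>>> {"fn": "drive_tool", "kwargs": {"rows": [[[0,0,-0.16],[2.5,-2.75,-0.3],8.5],[[0,0,-0.16],[2.5,-2.75,-0.3],8.5],[[0,0,-0.16],[2.5,-2.75,-0.3],8.5],[[0,0,-0.16],[2.5,-2.75,-0.3],8.5],[[0,0,-0.16],[2.5,-2.75,-0.3],8.5],[[0,0,-0.16],[2.5,-2.75,-0.3],8.5],[[0,0,-0.16],[2.5,-2.75,-0.3],8.5],[[0,0,-0.16],[2.5,-2.75,-0.3],8.5]], "force": 25}}

```text
clock: 1.2
position: [0.4276, 0.3073, 0.1835]
ee_rot: [0.0, 0.748, 0.663, -0.0]
contact_force: [0.0, 0.3, -0.0]
width: 0.0846
gripper_force: 0.0
```

>>> {"fn": "drive_tool", "kwargs": {"rows": [[[0,0,0],[2.5,-2.75,-0.3],8.5],[[0,0,0],[2.5,-2.75,-0.3],8.5],[[0,0,0],[2.5,-2.75,-0.3],8.5],[[0,0,0],[2.5,-2.75,-0.3],8.5],[[0,0,0],[2.5,-2.75,-0.3],8.5],[[0,0,0],[2.5,-2.75,-0.3],8.5],[[0,0,0],[2.0,-2.75,-0.3],8.5],[[0,0,0],[2.0,-2.75,-0.3],8.5]]}}

```text
clock: 2.2
position: [0.6175, 0.0873, 0.1593]
ee_rot: [-0.0, 0.747, 0.665, -0.0]
contact_force: [0.1, -0.2, 0.2]
width: 0.0848
gripper_force: 0.0
```

Run:
```python
from h import *
np.set_printoptions(precision=4,suppress=True)
s=manip.get_state();print(s['qpos'],s['position'])
K,V=cal('wrist');print('cam',-V[:3,:3].T@V[:3,3],V)
o=np.zeros((600,800,3),np.uint8)
w=eyes.get_image('wrist')[:,:,::-1];sd=eyes.get_image('side')[:,:,::-1];t=eyes.get_image('top')[:,:,::-1]
cv2.imwrite('pics/w2.png',w);cv2.imwrite('pics/s2.png',sd);cv2.imwrite('pics/t2.png',t)
o[:,:420]=cv2.resize(np.clip(sd[0:240,240:450].astype(int)*1.4,0,255).astype(np.uint8),(420,600))
o[:240,425:]=cv2.resize(w,(375,240));o[250:,425:]=cv2.resize(t[150:400,230:498],(375,350))
cv2.imwrite('pics/v2.png',o)
```

```text
[0.0289 0.3775 1.4742 0.0001 1.2904 0.1441] [0.6175 0.0873 0.1593]
cam [0.6261 0.1635 0.3249] [[ 0.9931 -0.117  -0.0001 -0.6026]
 [ 0.1116  0.9477 -0.299  -0.1277]
 [ 0.035   0.297   0.9542 -0.3805]
 [ 0.      0.      0.      1.    ]]
```

View pics/v2.png

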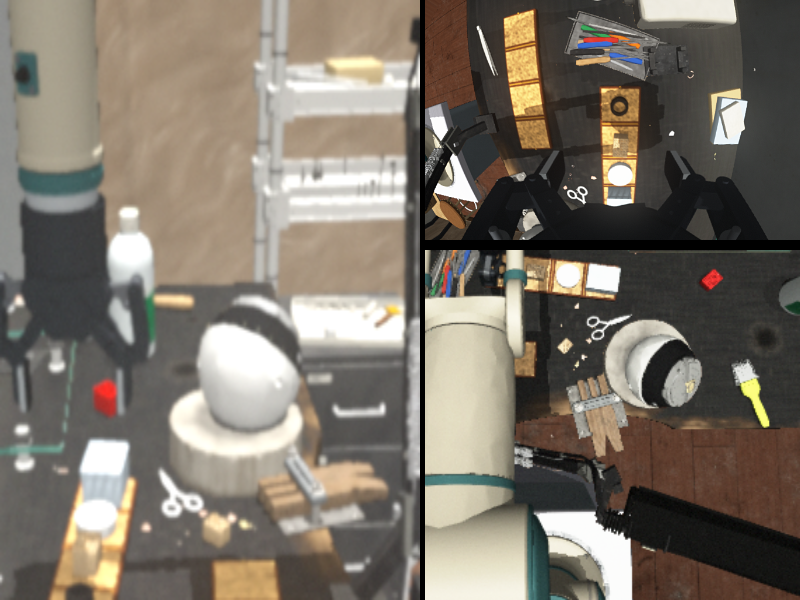

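The view shows the loupe under the gripper in the wrist image at about (333,175). The arm's joint data give a 69 mm offset to the left and a wrist about 0.44 m above the TCP, so the forearm passes well above the lamp. Now I refine the positions with the wrist camera.

```bash
cat >> h.py <<'E'
def castw(uv,z,K,V):
    d=(np.asarray(uv,float)-K[:2,2])/K[0,0];t=np.hypot(*d);q=np.array([*(np.sin(t)*d/t),np.cos(t)])
    d=V[:3,:3].T@[q[0],-q[1],-q[2]];o=-V[:3,:3].T@V[:3,3];return o+d*(z-o[2])/d[2]
E
python3 - <<'E'
from h import *
np.set_printoptions(precision=4,suppress=True)
im=cv2.imread('pics/w2.png');K,V=cal('wrist')
hsv=cv2.cvtColor(im,cv2.COLOR_BGR2HSV);H,S,Vv=[hsv[:,:,i].astype(int) for i in range(3)]
def sub(m,b):
    q=np.zeros(m.shape,np.uint8);x0,y0,x1,y1=b;q[y0:y1,x0:x1]=m[y0:y1,x0:x1]*255;return max(cv2.findContours(q,0,2)[0],key=cv2.contourArea)
def rep(k,c,z):
    P=np.array([castw(p[0],z,K,V)[:2] for p in c],np.float32);r=cv2.minAreaRect(P);print(k,'rect',np.array(r[0]),np.array(r[1]),r[2],'circ',cv2.minEnclosingCircle(P))
rep('lens',sub(Vv<70,(312,155,352,198)),.035)
rep('tin',sub((S<40)&(Vv>170),(305,262,358,315)),.029)
e=sub((H>5)&(H<28)&(S>70)&(Vv>70),(110,10,220,255));rep('empty',e,.012)
cv2.imwrite('pics/w2c.png',cv2.resize(im[140:345,280:390],None,fx=2.9,fy=2.9,interpolation=cv2.INTER_CUBIC))
E
```

```text
lens rect [0.6252 0.0935] [0.0307 0.027 ] 83.2815933227539 circ ((0.625515878200531, 0.0933644101023674), 0.015881769359111786)
tin rect [ 0.6121 -0.0429] [0.0482 0.0474] 82.86309051513672 circ ((0.6122521758079529, -0.04267236962914467), 0.024922216311097145)
empty rect [0.4537 0.1558] [0.2698 0.0751] 86.99169158935547 circ ((0.4535481929779053, 0.15604163706302643), 0.13734103739261627)
```

View pics/w2c.png

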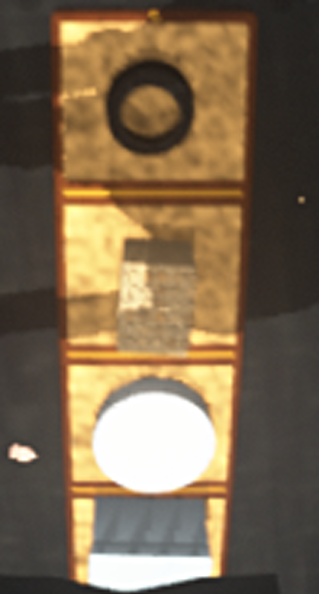

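>>> {"fn": "drive_tool", "kwargs": {"rows": [[[0,0,0],[0.7,0.3,-1.3],7.0],[[0,0,0],[0,0,-2.0],7.0],[[0,0,0],[0,0,-2.0],7.0],[[0,0,0],[0,0,-2.0],7.0],[[0,0,0],[0,0,-2.0],7.0],[[0,0,0],[0,0,-2.0],7.0],[[0,0,0],[0,0,-1.3],7.0],[[0,0,0],[0,0,-0.7],7.0]]}}

```text
clock: 3.35
position: [0.6234, 0.0921, 0.0257]
ee_rot: [-0.0, 0.746, 0.666, -0.0]
contact_force: [-0.3, -0.2, -0.6]
width: 0.07
gripper_force: 0.0
```

>>> {"fn": "drive_tool", "kwargs": {"rows": [[[0,0,0],[0,0,0],2.8],[[0,0,0],[0,0,0],2.8],[[0,0,0],[0,0,0],2.8],[[0,0,0],[0,0,0],2.8],[[0,0,0],[0,0,0],2.8],[[0,0,0],[0,0,0],2.8]]}}

```text
clock: 4.1
position: [0.624, 0.0913, 0.0268]
ee_rot: [0.0, 0.747, 0.665, 0.0]
contact_force: [0.4, -0.1, 0.3]
width: 0.0281
gripper_force: 0.0
```

Run:
```python
from h import *
s=manip.get_state();print(s['clock'],s['width'],s['gripper_force'],s['position'])
w=eyes.get_image('wrist')[:,:,::-1];sd=eyes.get_image('side')[:,:,::-1]
o=np.zeros((560,800,3),np.uint8);o[:250,:400]=cv2.resize(w,(400,250));o[:,405:]=cv2.resize(sd[150:290,220:318],(395,560),interpolation=cv2.INTER_CUBIC)
o[260:560,:400]=cv2.resize(w[250:400,220:420],(400,300))
cv2.imwrite('pics/v3.png',o)
```

```text
4.1 0.028050920710669426 0.0 [0.62402305 0.0913217  0.02681371]
```

View pics/v3.png

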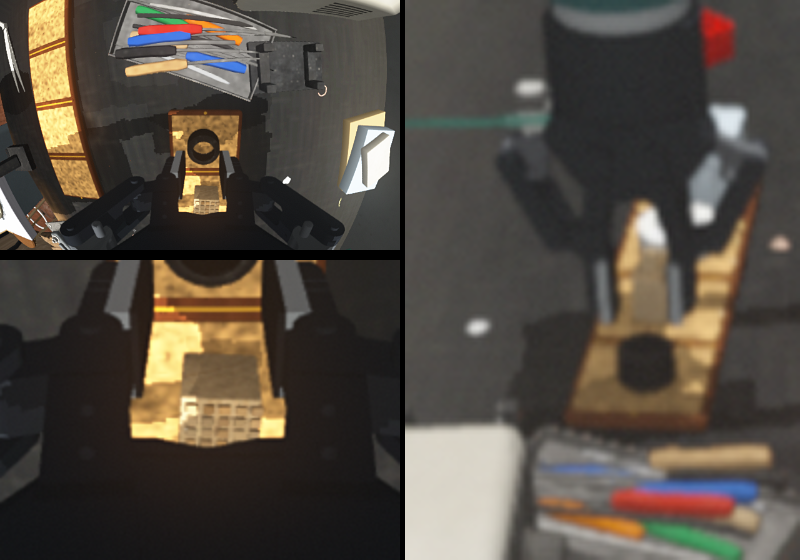

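Run:
```python
from h import *
np.set_printoptions(precision=4,suppress=True)
for z in(.015,.03,.05,.08): print(z,[cast('side',u,z) for u in((269.6,230),(288.2,230),(278.5,230))], 'tcp px',proj('side',[.624,.0913,z]))
print('loupe base side', [cast('side',(220+(x-405)/4.03,150+y/4),z) for x,y,z in((647,343,.035),(647,390,.013))])
K,V=cal('wrist');print('wrist proj of tcp',projw([.624,.0913,.0268],K,V),'cam',-V[:3,:3].T@V[:3,3])
R=cv2.Rodrigues(np.array([0,0,0.]))[0]
s=manip.get_state();print(s['ee_rot'],s['qpos'])
```

```text
0.015 [array([0.6485, 0.0408, 0.015 ]), array([0.6076, 0.0431, 0.015 ]), array([0.6289, 0.0419, 0.015 ])] tcp px [279.719  242.8522]
0.03 [array([0.6459, 0.0638, 0.03  ]), array([0.6062, 0.066 , 0.03  ]), array([0.6269, 0.0649, 0.03  ])] tcp px [279.284 236.932]
0.05 [array([0.6425, 0.0944, 0.05  ]), array([0.6043, 0.0965, 0.05  ]), array([0.6242, 0.0954, 0.05  ])] tcp px [278.6933 228.8914]
0.08 [array([0.6374, 0.1404, 0.08  ]), array([0.6014, 0.1424, 0.08  ]), array([0.6201, 0.1413, 0.08  ])] tcp px [277.7832 216.5042]
loupe base side [array([0.622 , 0.0944, 0.035 ]), array([0.6228, 0.1053, 0.013 ])]
wrist proj of tcp [324.0728 238.3041] cam [0.6325 0.1675 0.1923]
[0.     0.7466 0.6653 0.    ] [ 0.0351  0.5     1.6301 -0.      1.0115  0.1501]
```

The side view shows the closed tips at about (270,230) and (288,230). That puts them near z ≈ 0.047, just above the loupe, so the fingertips sit higher than I assumed. I'll open and go lower in small steps, watching the force.

>>> {"fn": "drive_tool", "kwargs": {"rows": [[[0,0,0],[0,0,0],5.0],[[0,0,0],[0,0,0],5.0],[[0,0,0],[0,0,0],5.0],[[0,0,0],[0,0,-0.5],5.0],[[0,0,0],[0,0,-0.5],5.0],[[0,0,0],[0,0,0],5.0]]}}

```text
clock: 4.95
position: [0.6234, 0.0913, 0.0159]
ee_rot: [-0.0, 0.747, 0.665, -0.001]
contact_force: [0.2, 0.3, 0.3]
width: 0.0498
gripper_force: 0.0
```

Run:
```python
from h import *
np.set_printoptions(precision=4,suppress=True)
s=manip.get_state();print(s['clock'],s['width'],s['contact_force'],s['position'])
K,V=cal('wrist');w=eyes.get_image('wrist')[:,:,::-1];sd=eyes.get_image('side')[:,:,::-1]
a=cv2.resize(w[200:330,260:390],(520,520),interpolation=cv2.INTER_CUBIC);b=cv2.resize(sd[205:270,245:310],(260,260),interpolation=cv2.INTER_CUBIC)
o=np.zeros((520,790,3),np.uint8);o[:,:520]=np.clip(a*1.5,0,255);o[:260,525:785]=np.clip(b*1.5,0,255)
cv2.imwrite('pics/v4.png',o)
for z in(.013,.025,.035,.045,.055): print(z,[ (projw([.624+dx*.993,.091-dx*.115,z],K,V)-[260,200])*4 for dx in(-.025,.025)],[(proj('side',[.624+dx,.091-.1*dx,z])-[245,205])*4+[525,0] for dx in(-.025,.025)])
```

```text
4.95 0.049836715338272275 [0.2456 0.3445 0.3318] [0.6234 0.0913 0.0159]
0.013 [array([ 93.8701, 145.4521]), array([427.0492, 144.8919])] [array([711.5967, 155.4861]), array([616.833 , 152.9383])]
0.025 [array([ 83.758 , 180.5406]), array([437.8544, 179.9149])] [array([710.5076, 136.5888]), array([615.1517, 134.0914])]
0.035 [array([ 74.4005, 213.2196]), array([447.8495, 212.527 ])] [array([709.5896, 120.6577]), array([613.7343, 118.2036])]
0.045 [array([ 64.0719, 249.5284]), array([458.8771, 248.7544])] [array([708.6618, 104.5573]), array([612.302 , 102.1474])]
0.055 [array([ 52.6365, 290.0273]), array([471.0807, 289.1533])] [array([707.724 ,  88.2848]), array([610.8544,  85.9202])]
```

View pics/v4.png

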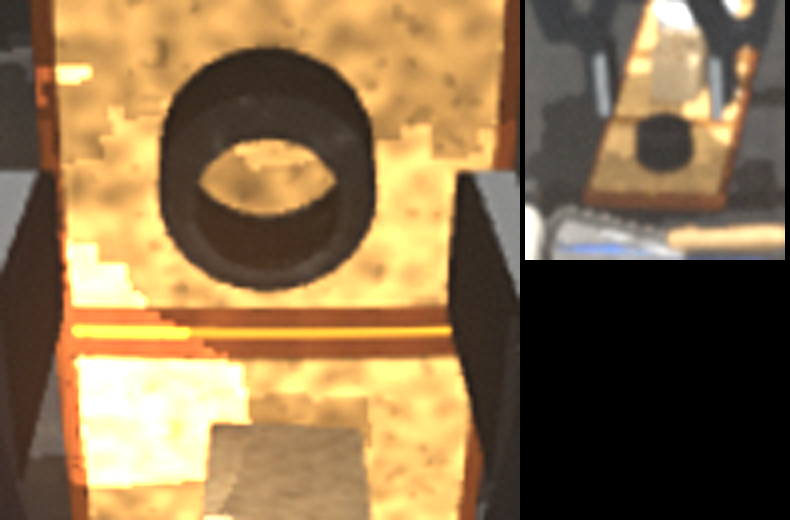

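The tips are still about 4 cm up, beside and above the loupe: wrist crop edges at (55,240) and (455,240). The loupe is well centred between them. I lower further.

>>> {"fn": "drive_tool", "kwargs": {"rows": [[[0,0,0],[0,0,-0.5],5.0],[[0,0,0],[0,0,-0.5],5.0],[[0,0,0],[0,0,-0.4],5.0],[[0,0,0],[0,0,-0.3],5.0],[[0,0,0],[0,0,0],5.0]]}}

```text
clock: 5.68
position: [0.6238, 0.0913, -0.0006]
ee_rot: [-0.0, 0.747, 0.665, -0.0]
contact_force: [0.4, -0.6, -0.6]
width: 0.05
gripper_force: 0.0
```

>>> {"fn": "drive_tool", "kwargs": {"rows": [[[0,0,0],[0,0,0],2.6],[[0,0,0],[0,0,0],2.6],[[0,0,0],[0,0,0],2.6],[[0,0,0],[0,0,0],2.6],[[0,0,0],[0,0,0],2.6]]}}

```text
clock: 6.3
position: [0.6242, 0.0914, 0.0]
ee_rot: [0.0, 0.747, 0.665, 0.0]
contact_force: [0.3, -0.4, 2.9]
width: 0.0289
gripper_force: 24.9
```

>>> {"fn": "drive_tool", "kwargs": {"rows": [[[0,0,0],[0,0,1.0],2.6],[[0,0,0],[0,0,2.0],2.6],[[0,0,0],[0,0,2.5],2.6],[[0,0,0],[0,0,2.5],2.6],[[0,0,0.016],[-4.4,-0.95,0],2.6],[[0,0,0.016],[-4.4,-0.95,0],2.6],[[0,0,0.016],[-4.4,-0.95,0],2.6],[[0,0,0.016],[-4.4,-0.95,0],2.6]]}}

```text
clock: 7.3
position: [0.4467, 0.0531, 0.0801]
ee_rot: [0.0, 0.725, 0.689, 0.0]
contact_force: [-0.2, -0.7, -0.5]
width: 0.0286
gripper_force: 24.8
```

>>> {"fn": "drive_tool", "kwargs": {"rows": [[[0,0,0],[0,0,0],2.6],[[0,0,0],[0,0,0],2.6]]}}

```text
clock: 7.55
position: [0.4494, 0.0533, 0.0805]
ee_rot: [0.001, 0.725, 0.689, 0.001]
contact_force: [-0.0, -0.4, -0.0]
width: 0.0288
gripper_force: 24.8
```

>>> {"fn": "drive_tool", "kwargs": {"rows": [[[0,0,0],[0,0,-2.0],2.6],[[0,0,0],[0,0,-2.0],2.6],[[0,0,0],[0,0,-2.0],2.6],[[0,0,0],[0,0,-1.2],2.6],[[0,0,0],[0,0,-0.6],2.6],[[0,0,0],[0,0,-0.1],2.6],[[0,0,0],[0,0,0],2.6]]}}

```text
clock: 8.43
position: [0.4486, 0.0533, 0.0011]
ee_rot: [0.0, 0.725, 0.689, 0.0]
contact_force: [-0.3, -0.0, 0.4]
width: 0.0285
gripper_force: 24.8
```

>>> {"fn": "drive_tool", "kwargs": {"rows": [[[0,0,0],[0,0,0],5.0],[[0,0,0],[0,0,0],5.0],[[0,0,0],[0,0,0],5.0],[[0,0,0],[0,0,1.0],5.0],[[0,0,0],[0,0,2.5],5.0],[[0,0,0],[0,0,3.0],5.0],[[0,0,0],[0,0,4.0],5.0],[[0,0,0],[0,0,0],5.0]]}}

```text
clock: 9.43
position: [0.4508, 0.0533, 0.1092]
ee_rot: [0.003, 0.725, 0.689, 0.003]
contact_force: [0.1, -0.7, -0.7]
width: 0.0501
gripper_force: 0.0
```

Run:
```python
from h import *
np.set_printoptions(precision=4,suppress=True)
s=manip.get_state();print(s['clock'],s['width'],s['contact_force'],s['position'])
K,V=cal('wrist');w=eyes.get_image('wrist')[:,:,::-1].copy();cv2.imwrite('pics/w5.png',w);print(projw([.4481,.0535,.035],K,V),projw([.619,.019,.04],K,V))
cv2.imwrite('pics/v5.png',w)
```

```text
9.425 0.05012243291068471 [ 0.1427 -0.7258 -0.6611] [0.4508 0.0533 0.1092]
[319.7652 199.7152] [504.1648 226.458 ]
```

View pics/v5.png

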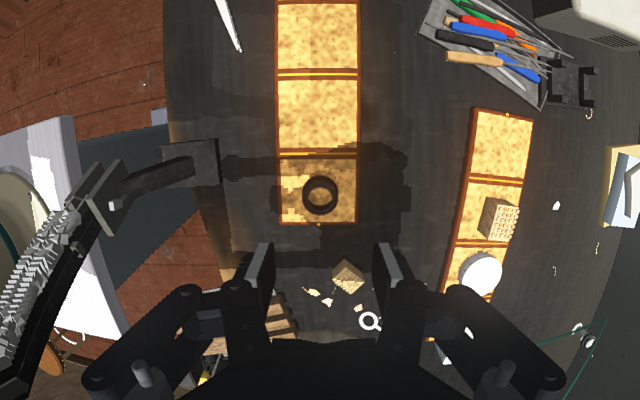

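The wrist view shows the loupe upright at about (319,196), centred on the right-end pad of the empty rack. Next is the block.

>>> {"fn": "drive_tool", "kwargs": {"rows": [[[0,0,-0.016],[4.25,-0.82,0],6.5],[[0,0,-0.016],[4.25,-0.82,0],6.5],[[0,0,-0.016],[4.25,-0.82,0],6.5],[[0,0,-0.016],[4.25,-0.82,0],6.5],[[0,0,0],[0,0,0],6.5],[[0,0,0],[0,0,0],6.5]]}}

```text
clock: 10.22
position: [0.6161, 0.0207, 0.1042]
ee_rot: [-0.002, 0.747, 0.665, -0.001]
contact_force: [-0.4, 0.4, -0.2]
width: 0.0646
gripper_force: 0.0
```

Run:
```python
from h import *
np.set_printoptions(precision=4,suppress=True)
s=manip.get_state();print(s['clock'],s['position'])
V0=np.eye(4);V0[:3]=[[.9931,-.117,-.0001,-.6026],[.1116,.9477,-.299,-.1277],[.035,.297,.9542,-.3805]]
K,V=cal('wrist');print('block old wrist',castw((333.4,246),.040,K,V0))
w=eyes.get_image('wrist')[:,:,::-1].copy();cv2.imwrite('pics/w6.png',w)
print('pred px',projw([.619,.02,.04],K,V),projw([.612,-.044,.029],K,V))
cv2.imwrite('pics/v6.png',cv2.resize(w[150:330,220:440],(660,540),interpolation=cv2.INTER_CUBIC))
```

```text
10.225 [0.6161 0.0207 0.1042]
block old wrist [0.6197 0.0226 0.04  ]
pred px [327.9682 204.1434] [328.0273 268.4255]
```

View pics/v6.png

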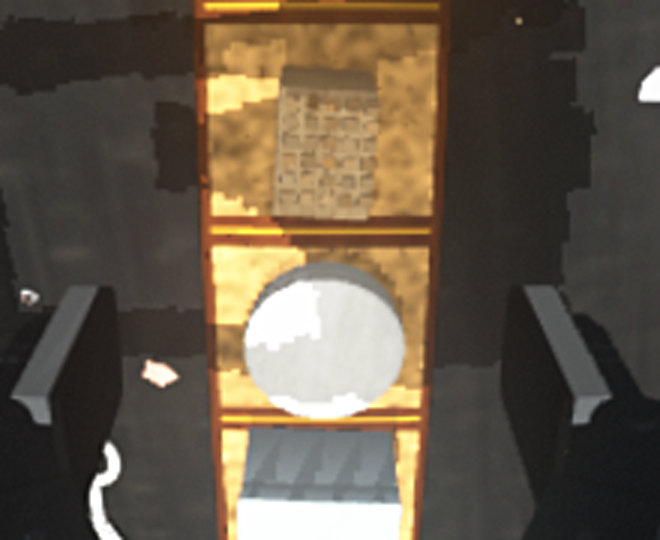

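Block top is centred at wrist px (329,201), so it lies at (0.6195, 0.0225), which agrees with the top view. Down and grip.

>>> {"fn": "drive_tool", "kwargs": {"rows": [[[0,0,0],[0.3,0.2,-2.0],6.0],[[0,0,0],[0,0,-2.5],6.0],[[0,0,0],[0,0,-2.5],6.0],[[0,0,0],[0,0,-2.0],6.0],[[0,0,0],[0,0,-1.2],6.0],[[0,0,0],[0,0,-0.4],6.0],[[0,0,0],[0,0,0],6.0],[[0,0,0],[0,0,0],6.0]]}}

```text
clock: 11.28
position: [0.6216, 0.0225, 0.0006]
ee_rot: [0.001, 0.747, 0.665, 0.001]
contact_force: [0.0, 0.7, -0.6]
width: 0.0601
gripper_force: 0.0
```

>>> {"fn": "drive_tool", "kwargs": {"rows": [[[0,0,0],[0,0,0],2.0],[[0,0,0],[0,0,0],2.0],[[0,0,0],[0,0,0],2.0],[[0,0,0],[0,0,0],2.0],[[0,0,0],[0,0,0],2.0],[[0,0,0],[0,0,0],2.0]]}}

```text
clock: 12.02
position: [0.6215, 0.0225, 0.0003]
ee_rot: [0.0, 0.747, 0.665, 0.0]
contact_force: [-0.9, 0.4, 4.8]
width: 0.0253
gripper_force: 25.8
```

>>> {"fn": "drive_tool", "kwargs": {"rows": [[[0,0,0],[0,0,1.0],2.0],[[0,0,0],[0,0,2.0],2.0],[[0,0,0],[0,0,2.5],2.0],[[0,0,0],[0,0,2.5],2.0],[[0,0,0.016],[-4.25,2.5,0],2.0],[[0,0,0.016],[-4.25,2.5,0],2.0],[[0,0,0.016],[-4.25,2.5,0],2.0],[[0,0,0.016],[-4.25,2.4,0],2.0]]}}

```text
clock: 13.02
position: [0.4493, 0.1222, 0.0798]
ee_rot: [-0.0, 0.725, 0.689, 0.0]
contact_force: [-0.0, 0.2, -1.1]
width: 0.0255
gripper_force: 25.2
```

>>> {"fn": "drive_tool", "kwargs": {"rows": [[[0,0,0],[0,0,0],2.0],[[0,0,0],[0,0,0],2.0]]}}

```text
clock: 13.28
position: [0.452, 0.1216, 0.0802]
ee_rot: [0.001, 0.725, 0.689, 0.001]
contact_force: [0.6, -0.3, -0.3]
width: 0.0251
gripper_force: 25.2
```

>>> {"fn": "drive_tool", "kwargs": {"rows": [[[0,0,0],[0,0,-2.0],2.0],[[0,0,0],[0,0,-2.0],2.0],[[0,0,0],[0,0,-2.0],2.0],[[0,0,0],[0,0,-1.2],2.0],[[0,0,0],[0,0,-0.6],2.0],[[0,0,0],[0,0,-0.1],2.0],[[0,0,0],[0,0,0],2.0]]}}

```text
clock: 14.15
position: [0.4516, 0.1215, 0.0011]
ee_rot: [0.0, 0.725, 0.689, 0.0]
contact_force: [-0.3, 0.6, -1.1]
width: 0.0257
gripper_force: 25.2
```

>>> {"fn": "drive_tool", "kwargs": {"rows": [[[0,0,0],[0,0,0],5.0],[[0,0,0],[0,0,0],5.0],[[0,0,0],[0,0,0],5.0],[[0,0,0],[0,0,1.0],6.0],[[0,0,0],[0,0,2.5],7.0],[[0,0,0],[0,0,3.0],7.0],[[0,0,0],[0,0,4.0],7.0],[[0,0,0],[0,0,0],7.0]]}}

```text
clock: 15.15
position: [0.4538, 0.1219, 0.1093]
ee_rot: [0.002, 0.725, 0.689, 0.003]
contact_force: [-0.8, 0.4, -0.4]
width: 0.0703
gripper_force: 0.0
```

>>> {"fn": "drive_tool", "kwargs": {"rows": [[[0,0,-0.013],[3.2,-3.3,0],7.5],[[0,0,-0.013],[3.2,-3.3,0],7.5],[[0,0,-0.013],[3.2,-3.3,0],7.5],[[0,0,-0.013],[3.2,-3.3,0],7.5],[[0,0,-0.012],[3.2,-3.3,0],7.5],[[0,0,0],[0,0,0],7.5],[[0,0,0],[0,0,0],7.5],[[0,0,0],[0,0,0],7.5]]}}

```text
clock: 16.15
position: [0.6097, -0.0425, 0.1054]
ee_rot: [-0.001, 0.746, 0.666, -0.0]
contact_force: [-0.5, 0.5, 0.0]
width: 0.0752
gripper_force: 0.0
```

Run:
```python
from h import *
np.set_printoptions(precision=4,suppress=True)
s=manip.get_state();print(s['clock'],s['position'])
K,V=cal('wrist');w=eyes.get_image('wrist')[:,:,::-1].copy();cv2.imwrite('pics/w7.png',w)
hsv=cv2.cvtColor(w,cv2.COLOR_BGR2HSV);H,S,Vv=[hsv[:,:,i].astype(int) for i in range(3)]
u,v=projw([.612,-.043,.029],K,V).astype(int);print(u,v)
m=((S<45)&(Vv>110)).astype(np.uint8)*255;q=np.zeros_like(m);q[v-42:v+42,u-45:u+45]=m[v-42:v+42,u-45:u+45]
n,lab,st,ce=cv2.connectedComponentsWithStats(q);print(st,ce)
c=max(cv2.findContours(q,0,2)[0],key=cv2.contourArea)
P=np.array([castw(p[0],.029,K,V)[:2] for p in c],np.float32);print(cv2.minAreaRect(P),cv2.minEnclosingCircle(P))
```

```text
16.15 [ 0.6097 -0.0425  0.1054]
326 199
[[     0      0    640    400 253109]
 [   298    168     58     58   2607]
 [   299    234     53      7    284]] [[319.4234 199.4821]
 [326.6099 197.0729]
 [322.5317 237.7113]]
((0.6117129325866699, -0.04194355383515358), (0.047556646168231964, 0.04833659529685974), 38.27261734008789) ((0.6120069622993469, -0.04155744984745979), 0.024895967915654182)
```

>>> {"fn": "drive_tool", "kwargs": {"rows": [[[0,0,0],[0,0,-2.0],7.5],[[0,0,0],[0,0,-2.5],7.5],[[0,0,0],[0,0,-2.5],7.5],[[0,0,0],[0,0,-2.0],7.5],[[0,0,0],[0,0,-1.3],7.5],[[0,0,0],[0,0,-0.6],7.5],[[0,0,0],[0,0,-0.3],7.5],[[0,0,0],[0,0,0],7.5]]}}

```text
clock: 17.2
position: [0.6113, -0.0435, -0.0059]
ee_rot: [0.0, 0.747, 0.665, 0.0]
contact_force: [-0.6, -0.3, -1.0]
width: 0.0752
gripper_force: 0.0
```

>>> {"fn": "drive_tool", "kwargs": {"rows": [[[0,0,0],[0,0,0],4.2],[[0,0,0],[0,0,0],4.2],[[0,0,0],[0,0,0],4.2],[[0,0,0],[0,0,0],4.2],[[0,0,0],[0,0,0],4.2],[[0,0,0],[0,0,0],4.2]]}}

```text
clock: 17.95
position: [0.6115, -0.0436, -0.0055]
ee_rot: [0.001, 0.747, 0.665, 0.0]
contact_force: [-1.7, -0.0, 6.6]
width: 0.0468
gripper_force: 25.6
```

>>> {"fn": "drive_tool", "kwargs": {"rows": [[[0,0,0],[0,0,1.0],4.2],[[0,0,0],[0,0,2.0],4.2],[[0,0,0],[0,0,3.0],4.2],[[0,0,0],[0,0,3.0],4.2],[[0,0,0.016],[-3.9,4.6,0],4.2],[[0,0,0.016],[-3.9,4.6,0],4.2],[[0,0,0.016],[-3.9,4.6,0],4.2],[[0,0,0.016],[-3.9,4.6,0],4.2]]}}

```text
clock: 18.95
position: [0.4537, 0.1418, 0.084]
ee_rot: [0.0, 0.725, 0.689, 0.0]
contact_force: [1.0, 0.6, -0.3]
width: 0.0466
gripper_force: 25.9
```

>>> {"fn": "drive_tool", "kwargs": {"rows": [[[0,0,0],[0,4.7,0],4.2],[[0,0,0],[0,0,0],4.2],[[0,0,0],[0,0,0],4.2]]}}

```text
clock: 19.32
position: [0.455, 0.1873, 0.0838]
ee_rot: [0.0, 0.725, 0.689, -0.0]
contact_force: [-0.1, 0.1, -0.3]
width: 0.0466
gripper_force: 26.0
```

>>> {"fn": "drive_tool", "kwargs": {"rows": [[[0,0,0],[0,0,-2.0],4.2],[[0,0,0],[0,0,-2.5],4.2],[[0,0,0],[0,0,-2.0],4.2],[[0,0,0],[0,0,-1.4],4.2],[[0,0,0],[0,0,-0.7],4.2],[[0,0,0],[0,0,-0.2],4.2],[[0,0,0],[0,0,0],4.2]]}}

```text
clock: 20.2
position: [0.4554, 0.1875, -0.0039]
ee_rot: [0.0, 0.725, 0.689, 0.0]
contact_force: [0.1, -0.1, -0.3]
width: 0.0463
gripper_force: 26.0
```

>>> {"fn": "drive_tool", "kwargs": {"rows": [[[0,0,0],[0,0,0],7.0],[[0,0,0],[0,0,0],7.0],[[0,0,0],[0,0,0],7.0],[[0,0,0],[0,0,1.0],7.0],[[0,0,0],[0,0,2.5],7.5],[[0,0,0],[0,0,3.0],7.5],[[0,0,0],[0,0,4.0],7.5],[[0,0,0],[0,0,2.0],7.5]]}}

```text
clock: 21.2
position: [0.4562, 0.1879, 0.1237]
ee_rot: [0.001, 0.725, 0.689, 0.002]
contact_force: [0.9, 0.8, -1.2]
width: 0.0749
gripper_force: 0.0
```

>>> {"fn": "drive_tool", "kwargs": {"rows": [[[0,0,-0.009],[2.1,-4.3,0],8.0],[[0,0,-0.009],[2.1,-4.3,0],8.0],[[0,0,-0.009],[2.1,-4.3,0],8.0],[[0,0,-0.009],[2.1,-4.3,0],8.0],[[0,0,-0.009],[2.1,-4.3,0],8.0],[[0,0,-0.009],[2.1,-4.3,0],8.0],[[0,0,-0.009],[2.1,-4.3,0],8.0],[[0,0,0],[0,0,0],8.0]]}}

```text
clock: 22.2
position: [0.6037, -0.1169, 0.1211]
ee_rot: [0.001, 0.747, 0.664, 0.0]
contact_force: [-0.6, 0.4, -0.2]
width: 0.0796
gripper_force: 0.0
```

Run:
```python
from h import *
np.set_printoptions(precision=4,suppress=True)
s=manip.get_state();print(s['clock'],s['position'],s['contact_force'],s['qpos'])
K,V=cal('wrist');w=eyes.get_image('wrist')[:,:,::-1].copy();cv2.imwrite('pics/w8.png',w)
hsv=cv2.cvtColor(w,cv2.COLOR_BGR2HSV);H,S,Vv=[hsv[:,:,i].astype(int) for i in range(3)]
u,v=projw([.603,-.113,.053],K,V).astype(int);print(u,v)
m=((S<70)&(Vv>110)&~((H>5)&(H<28)&(S>50))).astype(np.uint8)*255;q=np.zeros_like(m);q[v-60:v+60,u-60:u+60]=m[v-60:v+60,u-60:u+60]
c=max(cv2.findContours(q,0,2)[0],key=cv2.contourArea);print(cv2.boundingRect(c))
P=np.array([castw(p[0],.053,K,V)[:2] for p in c],np.float32);print(cv2.minAreaRect(P))
t=eyes.get_image('top')[:,:,::-1]
o=np.zeros((400,800,3),np.uint8);o[:,:400]=w[100:300,u-100:u+100].repeat(2,0).repeat(2,1);o[:,400:]=cv2.resize(t[130:400,250:520],(400,400));cv2.imwrite('pics/v8.png',o)
```

```text
22.2 [ 0.6037 -0.1169  0.1211] [-0.6477  0.4234 -0.1673] [-0.3038  0.391   1.553  -0.001   1.1952 -0.1859]
322 197
(287, 149, 66, 84)
((0.6009188294410706, -0.10844206064939499), (0.06807606667280197, 0.050237469375133514), 81.51660919189453)
```

View pics/v8.png

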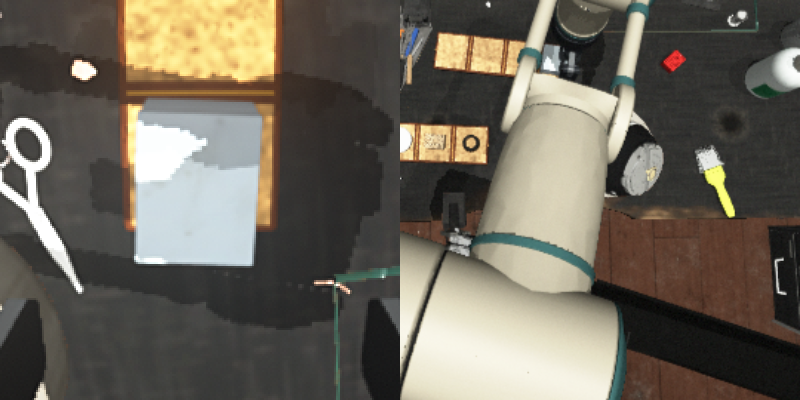

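The carton's top face is at about wrist px (322,197), with the side strip above it. The white ball on its stump is near the gripper's lower left, so I check its distance before descending.

Run:
```python
from h import *
np.set_printoptions(precision=3,suppress=True)
def tri(u,v):
    a,b=cast('top',u,0),cast('top',u,.5);c,d=cast('side',v,0),cast('side',v,.5)
    p=b-a;q=d-c;t=np.linalg.lstsq(np.c_[p,-q],c-a,rcond=None)[0];x=a+p*t[0];y=c+q*t[1];return (x+y)/2,np.linalg.norm(x-y)
print('ball c',tri((402,236),(365,152)))
print('stump edge top px (361,215),(380,203)',cast('top',(361,222),.045),cast('top',(383,200),.045),cast('top',(425,240),.045))
s=manip.get_state();print(s['position'])
K,V=cal('wrist');print('tips', [projw([.602+d,-.112,.08],K,V) for d in(-.055,.055)])
```

```text
ball c (array([ 0.414, -0.224,  0.079]), np.float64(0.007148187369896468))
stump edge top px (361,215),(380,203) [ 0.458 -0.121  0.045] [ 0.518 -0.183  0.045] [ 0.408 -0.294  0.045]
[ 0.602 -0.114  0.121]
tips [array([249.426, 220.063]), array([400.441, 203.352])]
```

The ball centre is at (0.41,-0.22), about 8 cm clear of the fingers. Descend and grip.

>>> {"fn": "drive_tool", "kwargs": {"rows": [[[0,0,0],[0,0.2,-2.0],8.0],[[0,0,0],[0,0,-2.5],8.0],[[0,0,0],[0,0,-2.5],8.0],[[0,0,0],[0,0,-2.0],8.0],[[0,0,0],[0,0,-1.5],8.0],[[0,0,0],[0,0,-1.0],8.0],[[0,0,0],[0,0,-0.4],8.0],[[0,0,0],[0,0,0],8.0]]}}

```text
clock: 23.3
position: [0.6022, -0.1114, 0.0019]
ee_rot: [0.0, 0.746, 0.666, 0.0]
contact_force: [-0.1, 0.2, 0.3]
width: 0.0798
gripper_force: 0.0
```

>>> {"fn": "drive_tool", "kwargs": {"rows": [[[0,0,0],[0,0,0],4.2],[[0,0,0],[0,0,0],4.2],[[0,0,0],[0,0,0],4.2],[[0,0,0],[0,0,0],4.2],[[0,0,0],[0,0,0],4.2],[[0,0,0],[0,0,0],4.2]]}}

```text
clock: 24.05
position: [0.6026, -0.1117, 0.0025]
ee_rot: [0.001, 0.746, 0.666, 0.0]
contact_force: [0.5, 0.2, 6.0]
width: 0.0486
gripper_force: 26.3
```

>>> {"fn": "drive_tool", "kwargs": {"rows": [[[0,0,0],[0,0,1.0],4.2],[[0,0,0],[0,0,2.0],4.2],[[0,0,0],[0,0,3.0],4.2],[[0,0,0],[0,0,3.0],4.2],[[0,0,0.008],[-1.8,4.6,0],4.2],[[0,0,0.008],[-1.8,4.6,0],4.2],[[0,0,0.008],[-1.8,4.6,0],4.2],[[0,0,0.008],[-1.8,4.6,0],4.2]]}}

```text
clock: 25.05
position: [0.529, 0.0739, 0.0919]
ee_rot: [-0.0, 0.736, 0.677, 0.0]
contact_force: [1.2, -0.2, -0.6]
width: 0.0487
gripper_force: 25.7
```

>>> {"fn": "drive_tool", "kwargs": {"rows": [[[0,0,0.008],[-1.8,4.6,0],4.2],[[0,0,0.008],[-1.8,4.6,0],4.2],[[0,0,0.008],[-1.8,4.6,0],4.2],[[0,0,0.008],[-1.8,4.6,0],4.2],[[0,0,0],[0,0.1,0],4.2],[[0,0,0],[0,0,0],4.2],[[0,0,0],[0,0,0],4.2]]}}

```text
clock: 25.92
position: [0.4585, 0.2564, 0.0917]
ee_rot: [0.0, 0.725, 0.689, -0.0]
contact_force: [0.4, -0.3, -0.4]
width: 0.0483
gripper_force: 25.7
```

>>> {"fn": "drive_tool", "kwargs": {"rows": [[[0,0,0],[0,0,-2.0],4.2],[[0,0,0],[0,0,-2.5],4.2],[[0,0,0],[0,0,-2.0],4.2],[[0,0,0],[0,0,-1.4],4.2],[[0,0,0],[0,0,-0.7],4.2],[[0,0,0],[0,0,-0.2],4.2],[[0,0,0],[0,0,0],4.2]]}}

```text
clock: 26.8
position: [0.4584, 0.2576, 0.0041]
ee_rot: [0.0, 0.725, 0.689, 0.0]
contact_force: [-0.1, 0.6, -0.6]
width: 0.0482
gripper_force: 25.7
```

>>> {"fn": "drive_tool", "kwargs": {"rows": [[[0,0,0],[0,0,0],7.0],[[0,0,0],[0,0,0],7.0],[[0,0,0],[0,0,0],7.0],[[0,0,0],[0,0,1.0],7.0],[[0,0,0],[0,0,2.5],7.5],[[0,0,0],[0,0,3.0],7.5],[[0,0,0],[0,0,4.0],7.5],[[0,0,0],[0,0,4.0],7.5]]}}

```text
clock: 27.8
position: [0.4579, 0.2575, 0.1506]
ee_rot: [0.0, 0.725, 0.689, 0.0]
contact_force: [0.8, 0.0, 0.3]
width: 0.075
gripper_force: 0.0
```

>>> {"fn": "drive_tool", "kwargs": {"rows": [[[0,0,0],[-1.0,5.0,1.0],7.5],[[0,0,0],[-1.0,5.0,1.0],7.5],[[0,0,0],[-1.0,5.0,1.0],7.5],[[0,0,0],[0,5.0,0],7.5],[[0,0,0],[0,0,0],7.5]]}}

```text
clock: 28.42
position: [0.4276, 0.4609, 0.1791]
ee_rot: [-0.0, 0.723, 0.691, 0.001]
contact_force: [0.3, -1.0, -0.5]
width: 0.0751
gripper_force: 0.0
```

Run:
```python
from h import *
np.set_printoptions(precision=4,suppress=True)
s=manip.get_state();print(s['clock'],s['position'],s['contact_force'])
t=eyes.get_image('top')[:,:,::-1].copy();sd=eyes.get_image('side')[:,:,::-1]
for k,p in dict(lens=(.4481,.0535,.035),block=(.4516,.1214,.04),tin=(.455,.1894,.029),carton=(.4585,.2573,.053)).items():
    uv=proj('top',p);print(k,uv,((uv-[190,195])*5.5))
o=np.zeros((600,770,3),np.uint8);o[:300]=cv2.resize(t[195:250,190:330],(770,303),interpolation=cv2.INTER_CUBIC)[:300];o[302:598,:300]=cv2.resize(sd[200:330,320:450],(300,296))
cv2.imwrite('pics/v9.png',o)
```

```text
28.425 [0.4276 0.4609 0.1791] [ 0.2702 -1.0432 -0.4552]
lens [296.9323 226.4604] [588.1276 173.0321]
block [271.8927 225.2138] [450.4098 166.1757]
tin [247.529  224.4977] [316.4093 162.2375]
carton [220.7777 222.6204] [169.2775 151.9122]
```

View pics/v9.png

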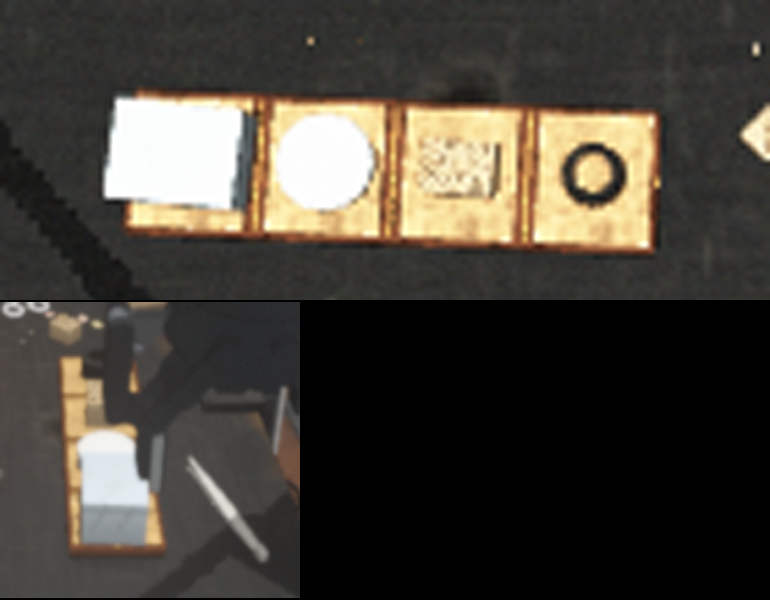

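The final top view, with expected pixels in brackets, shows carton (176,152) [169,152], tin (324,162) [316,162], block (457,167) [450,166] and loupe (594,174) [588,173]. All four stand flat and within about 4 mm of their pad centres, and the gripper is clear.

```bash
python3 -c "
from rig import job
print(job.sign_off())"
```

```text
the job is handed in; nothing more can be done
None
```

I moved all four things to the empty rack in reverse order (from the left: carton, tin, block, loupe), upright and about 4 mm or less from their pad centres in the last top view. The job was handed in at about 28 s of the 93 s allowed, but `sign_off()` did not return a verdict.

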